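# Close the gel caster and lay the comb

### The arm

A 6-joint arm with a two-finger parallel gripper is mounted at the origin on the work surface. World frame = base frame: x ahead of the robot, y to its left, z up, the work surface at z = 0. Lengths are in m, angles in rad, forces in N, time in s.
With the tool pointing down it reaches from about 0.35 to 0.975 m from the base axis. Payload 7.1 kg.
Tool frame: the origin (TCP) lies between the finger pads; the fingertips stand 8 mm ahead of it and the grasp point (between the pads) lies 11 mm behind it; z points along the fingers, y is the line along which they close (so a half turn about z gives the same grasp; the last joint's range is limited). The gripper opens to 88 mm and grips with 3 to 60 N. Pads are 20 mm wide; open, the fingers measure 115 mm over their backs; the gripper's body (75 mm by 178 mm) begins 61 mm behind the grasp point.
Start: joints at [1.271, 0.423, 1.63, -0, 1.089, -0.019], TCP at [0.173, 0.601, 0.231] pointing down, gripper open.
Joint ranges: [-3, 3], [-0.9, 2.11], [0.09, 2.58], [-1.31, 4.45], [0.11, 2.69], [-2.54, 2.54]. Speed limits (rad/s): [2.39, 2.39, 3.01, 3.14, 3.14, 3.14].

### API

Orientations are given as a rotation vector (axis times angle).
In Python, from cell import ctrl gives the robot as it stands. The module is installed in compiled form; this text tells all that it offers.
- The arm moves only by the tool send_rows, never from a script. Its arguments are lists of equal length, an entry for each row: "xyz": the shift along the tool's x, y, z in cm, a list of three; "delta_rot": the turn, a rotation vector about the tool's x, y, z in degrees, a list of three. In form: {"xyz": [[dx, dy, dz], ...], "delta_rot": [[rx, ry, rz], ...]}. A call has 1 to 12 rows; each row shifts and turns the commanded pose from where the row before left it, along the tool's axes as they then stand; what a row does not reach is not made up. A row lasts 1/12 s, in which the tool goes at most 41.7 mm and 7.16 degrees, less where a joint would pass 70% of its speed; a pose out of reach is approached as far as the arm can. A call is refused whole if a number of a shift passes 4.17 or a number of a turn 7.16, either way. A call with a gripper value outside its range is refused whole. "gripper" is the finger opening in cm, from 0 to 8.78, set as the call begins (left out, the last holds). The fingers move at their own pace and stop on an object; the grip force is fixed at half the most. Time passes only in rows, so rows that do not move let the fingers close. It gives the time, the measured TCP pose, the force, the opening and the grip force at its end, in the units of the state.
- ctrl.sense(): the state, without advancing time (a new reading comes with each control period).
- ctrl.read_camera(name): name is "scene" or "side" or "wrist"; returns the picture (480x640x3 uint8, red, green, blue); there is no depth.
- ctrl.camera_info(name): a dict with "vfov" (degrees; the focal length in pixels is half the picture's height over the tangent of half this angle, whatever the lens; pixels are square), "cx", "cy" (the principal point, pixels), "R" (3x3) and "t" (3): a world point X has camera coordinates R X + t. Camera axes: x right, y down, z forward; pixel columns grow to the right and rows downward; lengths in m; the calibration is good to about 2 mm. A picture is of the moment at which its call begins: read the wrist's pose just before it. camera_info takes no time and is no camera call; for the wrist camera it gives the pose at the moment of the call.
- ctrl.hand_in(): hands the job in; it is judged then, once.
The state is a dict: "clock": time; "joint_positions": joint angles; "qd": joint speeds; "tau": joint torques, N m; "tool_pos": TCP position; "tool_rot": TCP orientation; "wrist_force": force on the tool from outside, world axes, zero at the start; "moment": the same for the moment, N m; "grip_width": opening from 0.0 (shut) to 1.0 (fully open); "gripper_force": force on a finger pad.
Only numpy, scipy, OpenCV 4.12 (cv2) and the standard library are available. Lean on these libraries where they do the work, as an engineer would, in place of code of your own. Each camera call takes 0.05 s, during which the arm holds its last target. There are 200 camera calls.

### The job

Get the gel caster ready for pouring: hold the gate's lock tab pressed and slide the gate along until it has pushed the tray fully home against the fixed end wall, with no gap at either end, then let the tab spring back up so that the gate is locked there. After that take the long comb from the rack and lay it across the tray's two side walls, fully down in the pair of notches nearest the fixed end wall; set it down rather than drop it. Leave the short comb, the bottle, the tip box and the spirit level where they are.

Things in the scene. Friction and masses are not known exactly. Their poses are not given: they have to be found in the camera images.
- caster: Gel caster, fixed to the bench: grey base plate 190 (x) x 330 (y) mm, top 22 mm above the bench. Origin: centre of the base at bench height. The fixed end wall is at the -y end: 176 mm wide, top 50 mm above the bench, inner face at y = -148 mm. Two side guides 8 mm high, 163 mm apart, run along y and keep the tray straight. The gate slides along y.
- gate (a joint): Sliding gate, m: 0 = shut (its face at y = +2 mm in the caster frame, one tray length from the fixed wall); grows as it moves away from the fixed wall, to 0.085. Starts 0.052 to 0.083. Moves easily (1 to 2 N, plus 1 to 3 N for the tray) while the lock tab is pressed; otherwise a pawl in a 6 mm rack locks it, with a valley at shut.
- gate_top (a point): Middle of the top edge of the gate, 50 mm above the bench; the gate is a grey wall 162 mm wide (caster x) and 14 mm thick (caster y).
- lock_tab (a joint): Lock tab lever on the gate, rad: -0.06 to 0 = up (locked), 0.30 = fully pressed; the pawl is free of the rack above 0.13, 0.2 is a good place to hold it. Sprung: 7 to 14 N down on the thumb plate holds it pressed; springs up by itself when let go and draws the gate the last 1 or 2 mm into the nearest valley.
- tab_top (a point): Centre of the top of the lock tab's black thumb plate, 48 mm above the bench when up, 10 mm lower at 0.2 rad. Plate 44 x 44 mm, on the gate's +y side (away from the tray), rising 0.25 rad towards +y when up, level when pressed to 0.2. A rib across it, 21 to 26 mm from this point on the gate's side, stands about 10 mm above the plate: a pressing finger can push the gate by it.
- tray: White gel tray, loose in the caster: 160 (x) x 150 (y) mm, floor 4 mm thick, side walls along y 5 mm thick and 34 mm high, ends open. Origin: centre of its underside, axes along the caster's. Fully home its origin is at y = -73 mm in the caster frame; it starts 8 to 40 mm short of that. Each side wall has two notches, at y = -40 mm (nearest the fixed wall) and y = +15 mm.
- tray_slot (a point): Half-way between the two notches nearest the fixed end wall, at the height of the notch bottoms (24 mm above the tray's underside, 10 mm below the wall tops); axes as the tray's. Notches are 18 mm wide (y) at the bottom, widening at 45 degrees to 28 mm at the top. The side walls are 150 mm apart inside.
- comb_grip (a point): Centre of the finger grip of the long black comb (the one to use), x along the comb. Grip 60 mm long, 14 mm thick (y), 32 mm high, on the middle of a bar 176 x 14 x 14 mm high; this point is 30 mm above the bar's underside. Teeth 3 mm thick, 136 mm overall, reach 18 mm below the bar. It starts in the rack, teeth in a groove, bar on the rack's top. About 0.11 kg.
- comb_rack: White comb rack fixed to the bench: block 200 (x) x 130 (y) x 34 mm high with three grooves along x, 8 mm wide and 22 mm deep, 43 mm apart. Origin: centre of its underside. The two combs stand in the outer grooves, either way round.
- short_comb_grip (a point): Centre of the grip of the short black comb, for another tray: same section as the long one, bar only 116 mm long. Stays in the rack.
- media_bottle: Glass bottle with blue cap, 70 mm across, 140 mm high, origin at the centre of its underside. Leave alone.
- tip_box: Pipette tip box, 85 x 122 x 67 mm, origin at the centre of its underside. Leave alone.
- spirit_level: Small aluminium spirit level, 22 x 150 x 30 mm, origin at the centre of its underside. Leave alone.
Mind the look-alikes: they are no part of the job. What is shaped like the part that bears comb_grip but orange or red is not meant.

How it is judged:
By the outcome, as a careful person would: the job done as asked, in the order asked, and still so for the second after the job is handed in, with the robot touching nothing.
It also fails if it takes over 58 s, if anything falls off the work surface, if the arm or the gripper's body presses on something with over 40 N, if the wrist force passes 120 N, or if a joint passes its speed limit or range.

## Working session

There is one attempt and no reset: what is moved stays moved. The work goes in short steps, Python scripts to look and compute and a tool call to move; the robot and the scene stay as the last step left them, time stands still between calls to the robot, and variables do not carry over. Pictures are saved under pics/ and viewed, at most 10 in all, crops included, and the job is handed in when it is done.

Besides the shell and the picture viewer there is one more tool, called after ">>>" in YAML: its name, and indented under it one key for each argument. send_rows: Moves the arm, as the interface text tells. Its arguments: {"type":"object","properties":{"xyz":{"type":"array"},"delta_rot":{"type":"array"},"gripper":{"type":"number"}},"required":["xyz","delta_rot"]}

```bash
mkdir -p pics
python3 - <<'E'
from cell import ctrl
import cv2
print(ctrl.sense())
for n in ["scene","side","wrist"]:
    i=ctrl.camera_info(n); print(n,i)
    cv2.imwrite(f"pics/{n}0.png",ctrl.read_camera(n)[:,:,::-1])
E
```

```text
{'clock': 0.0, 'joint_positions': array([ 1.27096139e+00,  4.23859989e-01,  1.63067839e+00, -6.39424271e-06,
        1.08860553e+00, -1.89784683e-02]), 'qd': array([ 0.00129477, -0.00170299,  0.00020996, -0.00046859, -0.0008248 ,
        0.00202268]), 'tau': array([-2.25233656e-03, -5.44630373e+01, -2.73664963e+01,  6.42812415e-02,
        2.26934039e-02, -1.04188605e-04]), 'tool_pos': array([0.17304006, 0.60000237, 0.2298943 ]), 'tool_rot': array([-4.39681332e-01, -3.11042874e+00,  2.40705432e-03]), 'wrist_force': array([ 0.04514388,  0.33137491, -1.06371017]), 'moment': array([-0.01966726, -0.00179237, -0.00333681]), 'gripper_force': 0.0, 'grip_width': 1.0018823948339473}
scene {'vfov': 54.884485919488924, 'cx': 323.46773021567583, 'cy': 243.6319651594285, 'R': array([[ 0.54423303,  0.83893228,  0.00174243],
       [ 0.67187976, -0.43461691, -0.59973804],
       [-0.50238232,  0.32756795, -0.8001945 ]]), 't': array([-0.36213988, -0.23729111,  1.27078491])}
side {'vfov': 50.03364393012939, 'cx': 318.8221586236338, 'cy': 240.8765377815188, 'R': array([[ 0.8602664 , -0.50962407,  0.01500091],
       [-0.33467911, -0.5866589 , -0.73744236],
       [ 0.38461879,  0.62937639, -0.67524347]]), 't': array([-0.36041315,  0.28173311,  1.03671675])}
wrist {'vfov': 69.17523587515294, 'cx': 321.89935204854874, 'cy': 240.1277325052168, 'R': array([[ 0.27663125,  0.96097307, -0.00243143],
       [ 0.91664821, -0.26311036,  0.30088037],
       [ 0.2884982 , -0.08546168, -0.95365879]]), 't': array([-0.62321091, -0.03772018,  0.39329073])}
```

View pics/scene0.png

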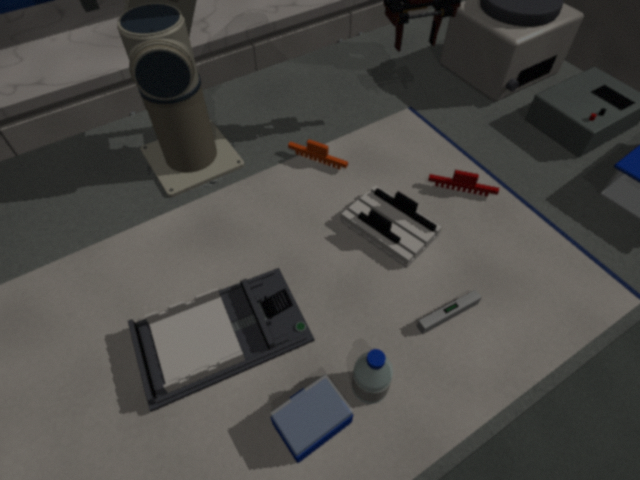

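View pics/side0.png

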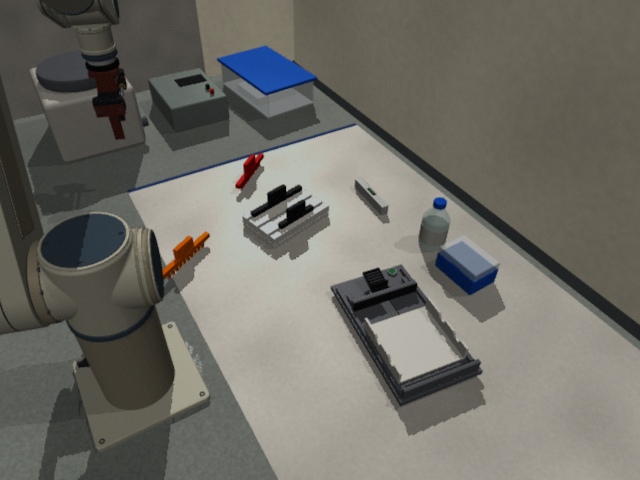

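The scene view shows the caster with the fixed wall at left (140,360), the tray at (195,340), the gate at (262,312) and the thumb plate at (277,303). The rack is at (390,222), with the long comb's grip at about (405,200) and the short comb's at (380,222). The side view agrees: long comb grip (277,196), thumb plate (375,278), and the fixed wall at the near end (440,380).

```bash
cat > h.py <<'E'
import numpy as np, cv2
from cell import ctrl
from scipy.spatial.transform import Rotation as Rn
def ray(i,u,v):
    f=240/np.tan(np.radians(i["vfov"]/2)); R=np.array(i["R"]);t=np.array(i["t"])
    return -R.T@t, R.T@np.array([(u-i["cx"])/f,(v-i["cy"])/f,1])
def onz(i,u,v,z):
    o,d=ray(i,u,v); return o+d*(z-o[2])/d[2]
def tri(i,p,j,q):
    o,d=ray(i,*p);o2,d2=ray(j,*q);d/=np.linalg.norm(d);d2/=np.linalg.norm(d2)
    s=np.linalg.lstsq(np.c_[d,-d2],o2-o,rcond=None)[0]
    a=o+s[0]*d;b=o2+s[1]*d2; return (a+b)/2,np.linalg.norm(a-b)
def proj(i,X):
    f=240/np.tan(np.radians(i["vfov"]/2)); c=np.array(i["R"])@X+i["t"]; return c[0]/c[2]*f+i["cx"],c[1]/c[2]*f+i["cy"]
def tool(): 
    s=ctrl.sense(); return s["tool_pos"],Rn.from_rotvec(s["tool_rot"])
def goto(target,yaw_dir=None):
    """shift in tool axes (cm) to a world TCP target, tilt and yaw turn left (deg)"""
    p,R=tool(); print("tcp",p.round(4),"shift cm",(R.inv().apply(np.array(target)-p)*100).round(2))
    M=R.as_matrix(); print("toolx",M[:,0].round(3),"tooly",M[:,1].round(3),"toolz",M[:,2].round(3))
E
python3 - <<'E'
from h import *
np.set_printoptions(precision=4,suppress=True)
s=ctrl.camera_info("scene");d=ctrl.camera_info("side")
for p in [(129,322),(279,270),(312,340),(151,408)]: print("base",onz(s,*p,.02))
print("plate",tri(s,(275,303),d,(375,278)),onz(s,275,303,.048))
print("long",tri(s,(405,200),d,(277,196)),"short",tri(s,(380,222),d,(296,211)))
print("longbar",onz(s,375,190,.048),onz(s,437,228,.048))
print("bottle cap",tri(s,(376,357),d,(440,203)))
print("box",onz(s,312,405,.067),"level",onz(s,450,310,.03))
goto([0.5,-0.2,.3])
p,R=tool();i=ctrl.camera_info("wrist");print("cam pos in tool",R.inv().apply(-np.array(i["R"]).T@i["t"]-p), R.inv().as_matrix()@np.array(i["R"]).T)
E
```

```text
base [ 0.4099 -0.3095  0.02  ]
base [0.4658 0.012  0.02  ]
base [ 0.6476 -0.0158  0.02  ]
base [ 0.6015 -0.3337  0.02  ]
plate (array([ 0.5473, -0.0402,  0.0473]), np.float64(0.00424151199525141)) [ 0.5489 -0.0423  0.048 ]
long (array([0.4847, 0.3431, 0.0612]), np.float64(0.012241403004515886)) short (array([0.5007, 0.2601, 0.0566]), np.float64(0.003842314046297078))
longbar [0.4064 0.3184 0.048 ] [0.5796 0.3663 0.048 ]
bottle cap (array([0.7797, 0.0305, 0.1323]), np.float64(0.004217502591935171))
box [ 0.7698 -0.0915  0.067 ] level [0.7498 0.2565 0.03  ]
tcp [0.173  0.6002 0.2301] shift cm [-53.59 -67.83  -6.91]
toolx [-0.961  0.277  0.   ] tooly [ 0.277  0.961 -0.001] toolz [-0.    -0.001 -1.   ]
cam pos in tool [ 0.0826 -0.0006 -0.1549] [[ 0.0005 -0.9537 -0.3009]
 [ 1.      0.0008 -0.0009]
 [ 0.0011 -0.3009  0.9537]]
```

>>> send_rows:
  xyz:
    - [-3,-1.6,0]
    - [-3,-1.6,0]
    - [-3,-1.6,0]
    - [-3,-1.6,0]
    - [-3,-1.6,0]
    - [-3,-1.6,0]
    - [-3,-1.6,0]
    - [-3,-1.6,0]
    - [-3,-1.6,0]
    - [-3,-1.6,0]
    - [-3,-1.6,0]
    - [-3,-1.6,0]
  delta_rot:
    - [0,0,0]
    - [0,0,0]
    - [0,0,0]
    - [0,0,0]
    - [0,0,0]
    - [0,0,0]
    - [0,0,0]
    - [0,0,0]
    - [0,0,0]
    - [0,0,0]
    - [0,0,0]
    - [0,0,0]
  gripper: 0

```text
clock: 1.15
tool_pos: [0.4667, 0.3148, 0.2306]
tool_rot: [-0.44, -3.11, 0.0]
wrist_force: [0.4, 0.7, 0.6]
grip_width: 0.132
gripper_force: 0.0
```

>>> send_rows:
  xyz:
    - [0,0,0]
    - [0,0,0]
  delta_rot:
    - [0,0,0]
    - [0,0,0]

```text
clock: 1.32
tool_pos: [0.4667, 0.315, 0.2304]
tool_rot: [-0.445, -3.11, 0.0]
wrist_force: [0.6, -0.8, 0.1]
grip_width: 0.011
gripper_force: 0.0
```

Run:
```python
from h import *; import pickle
s=ctrl.sense();i=ctrl.camera_info("wrist");im=ctrl.read_camera("wrist")
print(s["clock"],s["tool_pos"]);pickle.dump(i,open("w1.pkl","wb"))
cv2.imwrite("pics/w1.png",im[:,:,::-1])
```

```text
1.3167 [0.46672034 0.31502608 0.23041787]
```

View pics/w1.png

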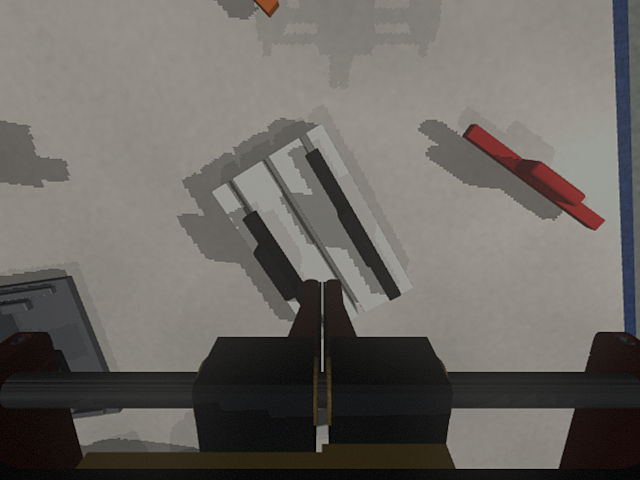

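>>> send_rows:
  xyz:
    - [-1.5,-3.1,0]
    - [-1.5,-3.1,0]
    - [-1.5,-3.1,0]
    - [-1.5,-3.1,0]
    - [-1.5,-3.1,0]
    - [-1.5,-3.1,0]
    - [-1.5,-3.1,0]
    - [-1.5,-3.1,0]
    - [-1.5,-3.1,0]
    - [-1.5,-3.1,0]
    - [-1.5,-3.1,0]
    - [-1.5,-3.1,0]
  delta_rot:
    - [0,0,0]
    - [0,0,0]
    - [0,0,0]
    - [0,0,0]
    - [0,0,0]
    - [0,0,0]
    - [0,0,0]
    - [0,0,0]
    - [0,0,0]
    - [0,0,0]
    - [0,0,0]
    - [0,0,0]

```text
clock: 2.37
tool_pos: [0.5357, -0.091, 0.2307]
tool_rot: [-0.436, -3.111, -0.001]
wrist_force: [0.3, 0.5, -0.0]
grip_width: 0.006
gripper_force: 0.0
```

>>> send_rows:
  xyz:
    - [0,0,0]
    - [0,0,0]
  delta_rot:
    - [0,0,0]
    - [0,0,0]

```text
clock: 2.53
tool_pos: [0.5357, -0.091, 0.2305]
tool_rot: [-0.442, -3.11, -0.001]
wrist_force: [0.2, 0.9, -0.4]
grip_width: 0.002
gripper_force: 0.0
```

Run:
```python
from h import *; import pickle
s=ctrl.sense();i=ctrl.camera_info("wrist");im=ctrl.read_camera("wrist")
print(s["clock"],s["tool_pos"]);pickle.dump(i,open("w2.pkl","wb"))
cv2.imwrite("pics/w2.png",im[:,:,::-1])
```

```text
2.5333 [ 0.53567518 -0.09099586  0.23047433]
```

View pics/w2.png

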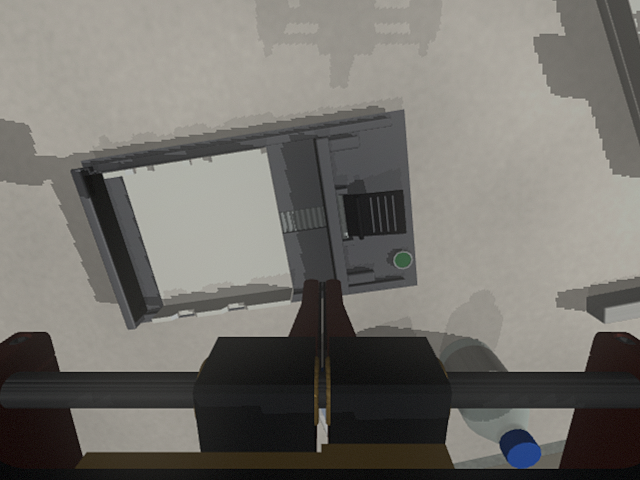

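w1 shows the rack, with the long comb's bar running (312,152)–(395,297) and the short comb's grip at about (275,255); the red look-alike is at (535,175). w2 shows the fixed wall (100,240), the tray (200,220), the gate top (330,212) and the thumb plate at about (382,212). I'll zoom in on the plate and measure colours and contours.

```bash
python3 - <<'E'
import cv2,numpy as np
a=cv2.imread("pics/w2.png")[130:310,70:430]
b=cv2.imread("pics/w1.png")[120:310,200:420]
a=cv2.resize(a,None,fx=2.2,fy=2.2,interpolation=cv2.INTER_CUBIC);a=cv2.convertScaleAbs(a,alpha=1.8)
cv2.imwrite("pics/c2.png",a)
E
python3 - <<'E'
from h import *; import pickle
np.set_printoptions(precision=4,suppress=True)
im=cv2.imread("pics/w1.png"); i=pickle.load(open("w1.pkl","rb"))
m=(im.max(2)<62).astype(np.uint8); m[:, :205]=0; m[300:]=0; m[:110]=0;m[:,430:]=0
n,l,st,c=cv2.connectedComponentsWithStats(m)
for k in range(1,n):
    if st[k,4]>300:
        ys,xs=np.where(l==k); r=cv2.minAreaRect(np.c_[xs,ys].astype(np.float32)); print(st[k],c[k],r,cv2.boxPoints(r).tolist(),onz(i,*r[0],.055))
E
```

```text
[ 306  149   94  151 2457] [352.1197 223.6032] ((351.8843078613281, 224.92752075195312), (168.45587158203125, 16.44568634033203), 60.14098358154297) [[302.81866455078125, 155.97447204589844], [317.08123779296875, 147.7866973876953], [400.949951171875, 293.88055419921875], [386.6873779296875, 302.068359375]] [0.4803 0.3407 0.055 ]
[ 230  181   91  119 2531] [278.1758 261.9234] ((264.9667663574219, 248.9404754638672), (147.9732666015625, 38.1871223449707), 48.296119689941406) [[201.48974609375, 206.4051513671875], [230.0, 180.99998474121094], [328.44378662109375, 291.4757995605469], [299.93353271484375, 316.8809814453125]] [0.48   0.2506 0.055 ]
[324 279  19  21 348] [332.523  289.8534] ((333.0, 289.0), (20.0, 18.0), 90.0) [[324.0, 279.0], [342.0, 279.0], [342.0, 299.0], [324.0, 299.0]] [0.5415 0.3043 0.055 ]
```

View pics/c2.png

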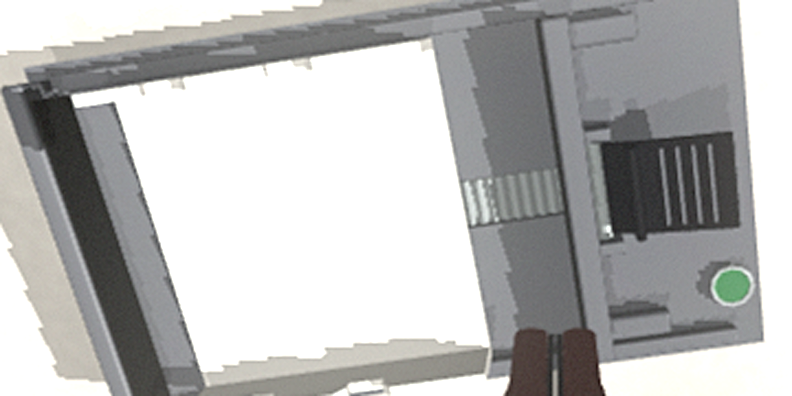

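The zoom shows the thumb plate with its rib at crop (637,192) and far edge at (735,180). The gate's top edge on the tray side runs (541,20)–(580,340), and the base's +y end (738,0)–(762,340). The fixed wall is at left, and a grey strip beside it is the gap still to close.

Run:
```python
from h import *; import pickle
np.set_printoptions(precision=4,suppress=True)
i=pickle.load(open("w2.pkl","rb"))
P=lambda x,y,z: onz(i,70+x/2.2,130+y/2.2,z)
e1,e2=P(738,0,.022),P(762,340,.022); g1,g2=P(541,20,.05),P(580,340,.05); b1,b2=P(565,15,.05),P(612,355,.05)
t1,t2=P(435,40,.026),P(488,345,.026); w1,w2=P(5,90,.05),P(110,395,.05); l1,l2=P(118,103,.026),P(203,385,.026)
pl=P(688,186,.048); rib=P(637,192,.056)
for n,a,b in[("end",e1,e2),("gatein",g1,g2),("gateout",b1,b2),("tray+",t1,t2),("wallout",w1,w2),("tray-",l1,l2)]: print(n,a,b,np.degrees(np.arctan2(*(b-a)[[1,0]])))
print("plate",pl,"rib",rib)
# base outline, dark grey left/right sides with scene estimate
yaw=np.radians(-9.9)
for n,a,b in[("gatein",g1,g2),("wallout",w1,w2)]: pass
p,R=tool();M=R.as_matrix();print(np.degrees(np.arctan2(M[1,1],M[0,1])))
ya=np.array([np.sin(-yaw),np.cos(yaw),0])
for n,q in [("end",(e1+e2)/2),("gin",(g1+g2)/2),("gout",(b1+b2)/2),("tray+",(t1+t2)/2),("tray-",(l1+l2)/2),("wallout",(w1+w2)/2),("plate",pl),("rib",rib)]: print(n,q@ya)
```

```text
end [0.4788 0.0111 0.022 ] [ 0.647 -0.012  0.022] -7.827710691218909
gatein [ 0.4619 -0.0763  0.05  ] [ 0.6081 -0.1     0.05  ] -9.202948047923467
gateout [ 0.4628 -0.0661  0.05  ] [ 0.62   -0.0873  0.05  ] -7.699714875332015
tray+ [ 0.4573 -0.1256  0.026 ] [ 0.6086 -0.1484  0.026 ] -8.578076848850072
wallout [ 0.4253 -0.3072  0.05  ] [ 0.5725 -0.3293  0.05  ] -8.537014507607616
tray- [ 0.4431 -0.2766  0.026 ] [ 0.589  -0.2986  0.026 ] -8.572940720114001
plate [ 0.5494 -0.033   0.048 ] rib [ 0.5436 -0.0561  0.056 ]
73.90346252126788
end 0.0963291029539075
gin 0.005121023028273758
gout 0.017516140894063646
tray+ -0.04335914225312389
tray- -0.19457807156131804
wallout -0.2277280389242563
plate 0.06195845797450516
rib 0.03819310631060132
```

>>> send_rows:
  xyz:
    - [0.05,1,2]
    - [0.05,1,2]
    - [0.05,1,2]
    - [0.05,1,2]
    - [0.05,1,2]
    - [0.05,1,2]
    - [0,0,2]
    - [0,0,2]
    - [0,0,0.5]
    - [0,0,0]
    - [0,0,0]
    - [0,0,0]
  delta_rot:
    - [0,0,0]
    - [0,0,0]
    - [0,0,0]
    - [0,0,0]
    - [0,0,0]
    - [0,0,0]
    - [0,0,-3.8]
    - [0,0,-3.8]
    - [0,0,0]
    - [0,0,0]
    - [0,0,0]
    - [0,0,0]
  gripper: 0

```text
clock: 3.58
tool_pos: [0.5502, -0.032, 0.0669]
tool_rot: [0.233, 3.131, 0.0]
wrist_force: [0.2, -0.4, -0.0]
grip_width: 0.009
gripper_force: 0.0
```

Run:
```python
from h import *; import pickle
s=ctrl.sense();i=ctrl.camera_info("wrist");im=ctrl.read_camera("wrist")
goto([0.5494,-0.033,0.046]);pickle.dump(i,open("w3.pkl","wb"))
cv2.imwrite("pics/w3.png",im[:,:,::-1])
```

```text
tcp [ 0.5503 -0.0322  0.067 ] shift cm [ 0.08 -0.09  2.1 ]
toolx [-0.989  0.148 -0.002] tooly [0.148 0.989 0.   ] toolz [ 0.002 -0.    -1.   ]
```

View pics/w3.png

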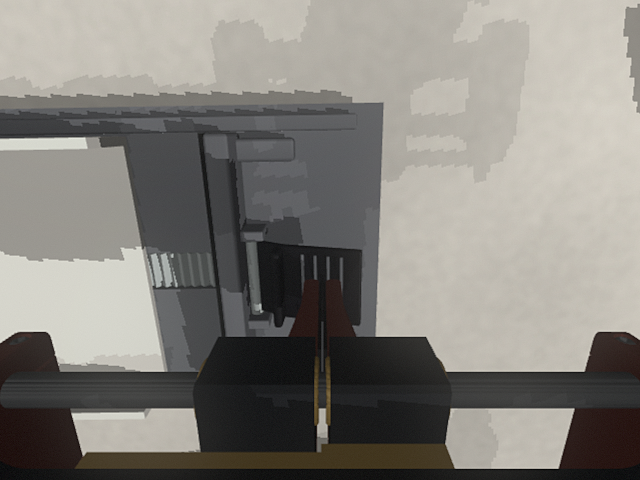

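The tip at (322,280) sits over the middle of the plate (283–361, 248–325), and the gate edges are now upright in the picture, so the yaw matches. Pressing.

>>> send_rows:
  xyz:
    - [0,0,0.5]
    - [0,0,0.4]
    - [0,0,0.3]
    - [0,0,0.2]
    - [0,0,0.2]
    - [0,0,0]
  delta_rot:
    - [0,0,0]
    - [0,0,0]
    - [0,0,0]
    - [0,0,0]
    - [0,0,0]
    - [0,0,0]

```text
clock: 4.13
tool_pos: [0.5502, -0.0326, 0.0502]
tool_rot: [0.233, 3.131, 0.0]
wrist_force: [-0.5, 0.7, 8.7]
grip_width: 0.003
gripper_force: 4.4
```

>>> send_rows:
  xyz:
    - [0,0,0.2]
    - [0,0,0.2]
    - [0,0,0.1]
    - [0,0,0]
    - [0,0,0]
  delta_rot:
    - [0,0,0]
    - [0,0,0]
    - [0,0,0]
    - [0,0,0]
    - [0,0,0]

```text
clock: 4.55
tool_pos: [0.5503, -0.0327, 0.0456]
tool_rot: [0.234, 3.131, 0.0]
wrist_force: [-1.0, 1.4, 11.5]
grip_width: 0.003
gripper_force: 5.5
```

>>> send_rows:
  xyz:
    - [0,-0.3,0]
    - [0,-0.4,0]
    - [0,-0.5,0]
    - [0,-0.5,0]
    - [0,-0.5,0]
    - [0,-0.5,0]
    - [0,-0.4,0]
    - [0,-0.3,0]
    - [0,0,0]
  delta_rot:
    - [0,0,0]
    - [0,0,0]
    - [0,0,0]
    - [0,0,0]
    - [0,0,0]
    - [0,0,0]
    - [0,0,0]
    - [0,0,0]
    - [0,0,0]

```text
clock: 5.3
tool_pos: [0.5456, -0.067, 0.0458]
tool_rot: [0.234, 3.13, -0.001]
wrist_force: [-1.2, -1.0, 10.9]
grip_width: 0.005
gripper_force: 5.2
```

Run:
```python
from h import *
im=ctrl.read_camera("side")[230:410,310:500,::-1];im2=ctrl.read_camera("wrist")[90:370,0:420,::-1]
a=cv2.resize(im,(380,360));b=cv2.resize(im2,(420,280));c=np.zeros((360,800,3),np.uint8);c[:,:380]=a;c[:280,380:]=b
cv2.imwrite("pics/m4.png",c);goto([.5,-.2,.1])
```

```text
tcp [ 0.5456 -0.0669  0.0458] shift cm [  2.52 -13.84  -5.43]
toolx [-0.989  0.148 -0.003] tooly [ 0.148  0.989 -0.   ] toolz [ 0.003 -0.001 -1.   ]
```

View pics/m4.png

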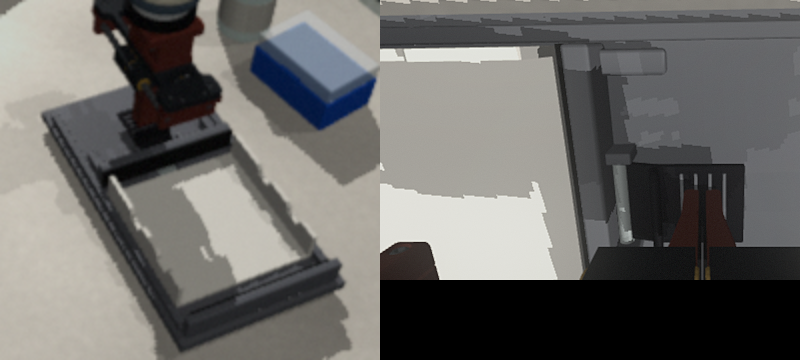

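The gate is moving with the finger: the plate is still centred under the tip at (703,190), and the gate face now touches the tray. I'll keep pushing.

>>> send_rows:
  xyz:
    - [0,-0.3,0]
    - [0,-0.4,0]
    - [0,-0.5,0]
    - [0,-0.5,0]
    - [0,-0.5,0]
    - [0,-0.5,0]
    - [0,-0.3,0]
    - [0,-0.2,0]
    - [0,0,0]
  delta_rot:
    - [0,0,0]
    - [0,0,0]
    - [0,0,0]
    - [0,0,0]
    - [0,0,0]
    - [0,0,0]
    - [0,0,0]
    - [0,0,0]
    - [0,0,0]

```text
clock: 6.15
tool_pos: [0.5414, -0.0984, 0.046]
tool_rot: [0.234, 3.129, -0.0]
wrist_force: [0.9, -1.6, 10.5]
grip_width: 0.007
gripper_force: 5.3
```

>>> send_rows:
  xyz:
    - [0,-0.2,0]
    - [0,-0.2,0]
    - [0,-0.2,0]
    - [0,-0.2,0]
    - [0,0,0]
  delta_rot:
    - [0,0,0]
    - [0,0,0]
    - [0,0,0]
    - [0,0,0]
    - [0,0,0]

```text
clock: 6.57
tool_pos: [0.5405, -0.1053, 0.0462]
tool_rot: [0.234, 3.129, 0.002]
wrist_force: [1.6, 6.2, 13.7]
grip_width: 0.003
gripper_force: 6.5
```

>>> send_rows:
  xyz:
    - [0,-0.2,0]
    - [0,-0.2,0]
    - [0,-0.2,0]
    - [0,0,0]
    - [0,0,0]
  delta_rot:
    - [0,0,0]
    - [0,0,0]
    - [0,0,0]
    - [0,0,0]
    - [0,0,0]

```text
clock: 6.98
tool_pos: [0.5398, -0.1109, 0.0464]
tool_rot: [0.235, 3.129, 0.002]
wrist_force: [1.1, 9.6, 15.8]
grip_width: 0.007
gripper_force: 8.0
```

Run:
```python
from h import *
im=ctrl.read_camera("side")[230:410,310:500,::-1];im2=ctrl.read_camera("wrist")[90:370,0:420,::-1]
a=cv2.resize(im,(380,360));b=cv2.resize(im2,(420,280));c=np.zeros((360,800,3),np.uint8);c[:,:380]=a;c[:280,380:]=b
cv2.imwrite("pics/m5.png",c)
```

```text
(no output)
```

View pics/m5.png

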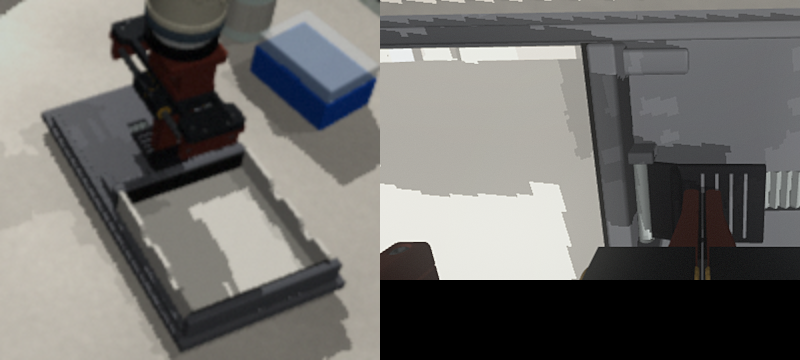

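The tip at (703,190) has slid about 12 mm towards the rib on the plate (690–765). I'll push further to see whether the gate is at its stop.

>>> send_rows:
  xyz:
    - [0,-0.2,0]
    - [0,-0.2,0]
    - [0,0,0]
    - [0,0,0]
  delta_rot:
    - [0,0,0]
    - [0,0,0]
    - [0,0,0]
    - [0,0,0]

```text
clock: 7.42
tool_pos: [0.5398, -0.1119, 0.047]
tool_rot: [0.236, 3.128, 0.008]
wrist_force: [3.8, 28.9, 22.5]
grip_width: 0.007
gripper_force: 23.2
```

>>> send_rows:
  xyz:
    - [0,-0.2,0]
    - [0,-0.2,0]
    - [0,0,0]
    - [0,0,0]
  delta_rot:
    - [0,0,0]
    - [0,0,0]
    - [0,0,0]
    - [0,0,0]

```text
clock: 7.75
tool_pos: [0.5397, -0.1125, 0.0474]
tool_rot: [0.239, 3.128, 0.014]
wrist_force: [6.7, 50.7, 27.1]
grip_width: 0.001
gripper_force: 30.6
```

>>> send_rows:
  xyz:
    - [0,0.2,0]
    - [0,0.2,0]
    - [0,0.2,0]
    - [0,0,0]
  delta_rot:
    - [0,0,0]
    - [0,0,0]
    - [0,0,0]
    - [0,0,0]

```text
clock: 8.08
tool_pos: [0.5398, -0.1116, 0.0467]
tool_rot: [0.233, 3.128, 0.003]
wrist_force: [1.3, 16.3, 18.4]
grip_width: 0.004
gripper_force: 18.7
```

>>> send_rows:
  xyz:
    - [0,0,-0.3]
    - [0,0,-0.3]
    - [0,0,-0.4]
    - [0,0,-0.5]
    - [0,0,-2]
    - [0,0,-3]
    - [0,0,-3]
    - [0,0,-3]
    - [0,0,-3]
    - [0,0,-3]
    - [0,0,0]
    - [0,0,0]
  delta_rot:
    - [0,0,0]
    - [0,0,0]
    - [0,0,0]
    - [0,0,0]
    - [0,0,0]
    - [0,0,0]
    - [0,0,0]
    - [0,0,0]
    - [0,0,0]
    - [0,0,0]
    - [0,0,0]
    - [0,0,0]
  gripper: 4

```text
clock: 9.08
tool_pos: [0.5383, -0.114, 0.2313]
tool_rot: [0.233, 3.129, -0.001]
wrist_force: [0.2, 1.3, -0.2]
grip_width: 0.457
gripper_force: 0.0
```

Run:
```python
from h import *; import pickle
i=ctrl.camera_info("wrist");im=ctrl.read_camera("wrist");p,R=tool();print(p)
pickle.dump(i,open("w6.pkl","wb"));cv2.imwrite("pics/w6.png",im[:,:,::-1])
c=cv2.convertScaleAbs(cv2.resize(im[80:380,:400,::-1],(800,600)),alpha=1.3);cv2.imwrite("pics/w6c.png",c)
```

```text
[ 0.53721868 -0.11376812  0.22969287]
```

View pics/w6c.png

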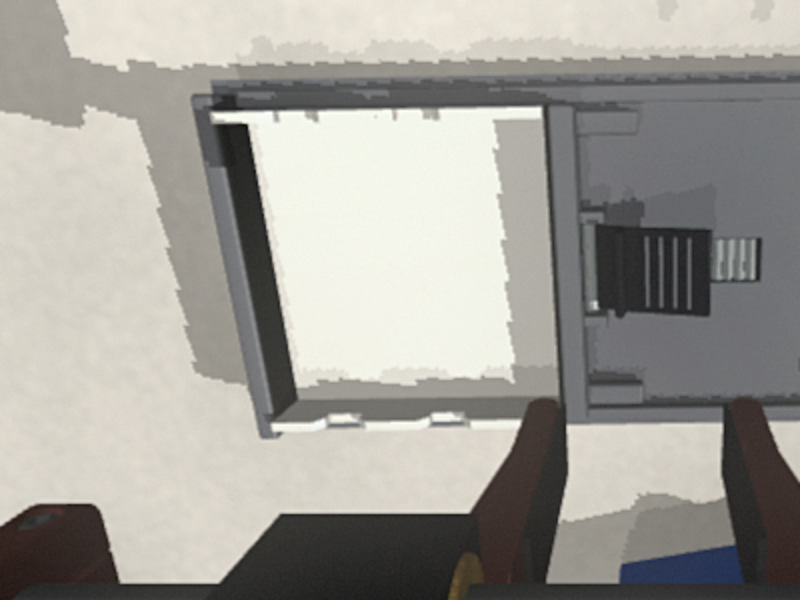

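The gate is shut with no gap visible at either end of the tray, and the tab is up again. Near-side notches show as bright spots at crop (345,421) and (448,419); far-side ones at about (296,116) and (412,114). The gate's tray-side edge runs (547,107)–(563,420), and the wall's inner top edge (222,125)–(272,412).

Run:
```python
from h import *; import pickle
np.set_printoptions(precision=4,suppress=True)
i=pickle.load(open("w6.pkl","rb"))
P=lambda x,y,z: onz(i,x/2,80+y/2,z)
g=(P(547,107,.05)+P(563,420,.05))/2; w=(P(222,125,.05)+P(272,412,.05))/2
n1,n2=P(345,421,.046),P(448,419,.046); f1,f2=P(296,116,.05),P(408,115,.05)
t1,t2=P(560,428,.056),P(545,109,.056)
ya=np.array([.148,.989,0]);xa=np.array([.989,-.148,0])
for n,q in dict(g=g,w=w,n1=n1,n2=n2,f1=f1,f2=f2,nearwall=t1,farwall=t2).items(): print(n,q,"x",q@xa,"y",q@ya)
im=cv2.imread("pics/w6.png").max(2)
print("near row prof",im[291,155:245].tolist()); print("far",im[137,100:280].tolist())
# long comb, use w1 : bar top quad ends at z=.048, plus grip
j=pickle.load(open("w1.pkl","rb"))
for q in [(309.95,151.9),(393.8,298)]: print("comb end",onz(j,*q,.048))
```

```text
g [ 0.5319 -0.1584  0.05  ] x 0.5494546273584207 y -0.07794891454364009
w [ 0.511  -0.3097  0.05  ] x 0.55124660296076 y -0.23068356389498432
n1 [ 0.5958 -0.2862  0.046 ] x 0.6315753728512704 y -0.19483685396409284
n2 [ 0.6028 -0.2311  0.046 ] x 0.6303310753502792 y -0.13931519410636228
f1 [ 0.4399 -0.2634  0.05  ] x 0.4740341802382099 y -0.19538073666499484
f2 [ 0.4471 -0.2119  0.05  ] x 0.47356686628810735 y -0.14340409641031976
nearwall [ 0.6121 -0.1705  0.056 ] x 0.6306105590249048 y -0.07799071508684828
farwall [ 0.4539 -0.1478  0.056 ] x 0.4707917375672731 y -0.07900213552048467
near row prof [156, 159, 186, 200, 196, 195, 196, 176, 141, 131, 137, 143, 143, 143, 142, 144, 143, 127, 118, 119, 119, 120, 120, 124, 125, 129, 127, 159, 181, 179, 178, 178, 180, 177, 179, 179, 178, 179, 179, 177, 190, 200, 197, 197, 198, 196, 197, 197, 197, 198, 197, 196, 197, 196, 195, 192, 191, 192, 196, 179, 132, 90, 82, 83, 82, 82, 83, 82, 82, 83, 81, 81, 82, 81, 83, 84, 94, 119, 126, 122, 173, 199, 193, 194, 193, 194, 193, 193, 192, 192]
far [67, 68, 67, 64, 81, 127, 171, 199, 202, 200, 202, 199,
[... 195 characters left out ...]
 196, 161, 132, 136, 136, 128, 124, 143, 181, 197, 193, 192, 191, 191, 190, 191, 191, 192, 189, 191, 192, 192, 190, 191, 190, 191, 189, 190, 191, 190, 191, 189, 189, 190, 190, 191, 177, 182, 193, 192, 192, 191, 190, 192, 198, 154, 131, 164, 187, 192, 190, 189, 191, 189, 188, 189, 188, 189, 191, 195, 160, 132, 137, 137, 143, 133, 125, 122, 153, 185, 191, 189, 189, 189, 190, 189, 188, 188, 190, 187, 189, 188, 189, 188, 188, 188, 189, 188, 188, 189, 187, 188, 187, 188, 186, 188, 189, 190, 188, 190, 188, 189, 189, 189, 190, 189, 189, 189, 190, 189, 191, 191, 189, 189, 188, 190, 190, 191, 197, 166, 94, 38, 45, 67, 94, 97, 96, 93, 96]
comb end [0.4025 0.321  0.048 ]
comb end [0.5732 0.3633 0.048 ]
```

>>> send_rows:
  xyz:
    - [0.97,3.7,0]
    - [0.97,3.7,0]
    - [0.97,3.7,0]
    - [0.97,3.7,0]
    - [0.97,3.7,0]
    - [0.97,3.7,0]
    - [0.97,3.7,0]
    - [0.97,3.7,0]
    - [0.97,3.7,0]
    - [0.97,3.7,0]
    - [0.97,3.7,0]
    - [0.97,3.7,0]
  delta_rot:
    - [0,0,0]
    - [0,0,0]
    - [0,0,0]
    - [0,0,0]
    - [0,0,0]
    - [0,0,0]
    - [0,0,0]
    - [0,0,0]
    - [0,0,0]
    - [0,0,0]
    - [0,0,0]
    - [0,0,0]
  gripper: 4

```text
clock: 10.13
tool_pos: [0.4862, 0.3438, 0.2273]
tool_rot: [-0.232, -3.13, 0.004]
wrist_force: [0.3, -0.3, 0.2]
grip_width: 0.449
gripper_force: 0.0
```

>>> send_rows:
  xyz:
    - [0,0,1.5]
    - [0,0,1.5]
    - [0,0,1.5]
    - [0,0,1.5]
    - [0,0,0]
    - [0,0,0]
  delta_rot:
    - [0,0,-5.6]
    - [0,0,-5.6]
    - [0,0,-5.6]
    - [0,0,-5.6]
    - [0,0,0]
    - [0,0,0]

```text
clock: 10.63
tool_pos: [0.4865, 0.3417, 0.1674]
tool_rot: [0.375, -3.115, 0.003]
wrist_force: [0.4, 0.1, 0.7]
grip_width: 0.455
gripper_force: 0.0
```

Run:
```python
from h import *; import pickle
np.set_printoptions(precision=4,suppress=True)
i=ctrl.camera_info("wrist");im=ctrl.read_camera("wrist")
pickle.dump(i,open("w7.pkl","wb"));cv2.imwrite("pics/w7.png",im[:,:,::-1])
goto([.4879,.3422,.06])
for z in (.048,.08):
  for x,y in ((.4025,.321),(.4879,.3422),(.5732,.3633)): print(z,proj(i,np.array([x,y,z])))
m=(im.max(2)<62).astype(np.uint8)
n,l,st,c=cv2.connectedComponentsWithStats(m)
for k in range(1,n):
    if st[k,4]>300:print(st[k],c[k])
e=onz(i,321,200,.048)
for r in range(20,340,16):
    xs=np.where(m[r,230:420])[0]+230; print(r,(xs.min(),xs.max(),len(xs)) if len(xs) else None)
```

```text
tcp [0.4873 0.3422 0.1686] shift cm [-0.08 -0.01 10.86]
toolx [-0.971 -0.237  0.002] tooly [-0.237  0.971 -0.001] toolz [-0.002 -0.001 -1.   ]
0.048 (np.float64(323.23092612548135), np.float64(126.3348391588571))
0.048 (np.float64(323.4384611229049), np.float64(238.5237582189891))
0.048 (np.float64(323.5301726991631), np.float64(331.9344073435029))
0.08 (np.float64(323.2699845207614), np.float64(125.55083936284088))
0.08 (np.float64(323.4982746316903), np.float64(251.18246224560727))
0.08 (np.float64(323.59439930341955), np.float64(353.53024234002055))
[ 316  127   19  205 3476] [324.6902 227.5173]
[ 195  154   42  140 3838] [216.7355 226.2303]
[    0   274   640   206 76996] [319.8439 406.1904]
20 None
36 None
52 None
68 None
84 None
100 None
116 None
132 (np.int64(267), np.int64(332), 18)
148 (np.int64(268), np.int64(332), 18)
164 (np.int64(316), np.int64(332), 17)
180 (np.int64(316), np.int64(332), 17)
196 (np.int64(269), np.int64(332), 18)
212 (np.int64(230), np.int64(333), 20)
228 (np.int64(230), np.int64(334), 21)
244 (np.int64(230), np.int64(334), 24)
260 (np.int64(230), np.int64(334), 25)
276 (np.int64(230), np.int64(334), 25)
292 (np.int64(230), np.int64(383), 63)
308 (np.int64(231), np.int64(390), 76)
324 (np.int64(243), np.int64(400), 91)
```

>>> send_rows:
  xyz:
    - [0,0.05,1.5]
    - [0,0,2]
    - [0,0,2]
    - [0,0,2]
    - [0,0,1.5]
    - [0,0,1]
    - [0,0,0.5]
    - [0,0,0.3]
    - [0,0,0]
    - [0,0,0]
  delta_rot:
    - [0,0,0]
    - [0,0,0]
    - [0,0,0]
    - [0,0,0]
    - [0,0,0]
    - [0,0,0]
    - [0,0,0]
    - [0,0,0]
    - [0,0,0]
    - [0,0,0]

```text
clock: 11.52
tool_pos: [0.4882, 0.3435, 0.0625]
tool_rot: [-0.38, 3.117, 0.001]
wrist_force: [0.4, -0.0, -0.5]
grip_width: 0.45
gripper_force: 0.0
```

>>> send_rows:
  xyz:
    - [0,0,0]
    - [0,0,0]
    - [0,0,0]
    - [0,0,0]
    - [0,0,0]
    - [0,0,0]
  delta_rot:
    - [0,0,0]
    - [0,0,0]
    - [0,0,0]
    - [0,0,0]
    - [0,0,0]
    - [0,0,0]
  gripper: 0.5

```text
clock: 12.02
tool_pos: [0.4878, 0.3433, 0.062]
tool_rot: [-0.38, 3.118, 0.0]
wrist_force: [-0.8, -0.0, 2.9]
grip_width: 0.159
gripper_force: 30.0
```

>>> send_rows:
  xyz:
    - [0,0,-0.5]
    - [0,0,-1]
    - [0,0,-1.5]
    - [0,0,-2]
    - [0,0,-2]
    - [0,0,-2]
    - [0,0,-1]
    - [0,0,0]
    - [0,0,0]
    - [0,0,0]
    - [0,0,0]
    - [0,0,0]
  delta_rot:
    - [0,0,0]
    - [0,0,0]
    - [0,0,0]
    - [0,0,0]
    - [0,0,0]
    - [0,0,0]
    - [0,0,4]
    - [0,0,4.8]
    - [0,0,4.8]
    - [0,0,4.8]
    - [0,0,4]
    - [0,0,0]

```text
clock: 13.02
tool_pos: [0.4876, 0.3431, 0.1624]
tool_rot: [0.236, 3.132, 0.0]
wrist_force: [-0.1, 0.3, -0.6]
grip_width: 0.158
gripper_force: 30.0
```

>>> send_rows:
  xyz:
    - [-0.3,-1.5,0]
    - [-0.6,-3,0]
    - [-0.6,-3,0]
    - [-0.6,-3,0]
    - [-0.6,-3,0]
    - [-0.6,-3,0]
    - [-0.6,-3,0]
    - [-0.6,-3,0]
    - [-0.6,-3,0]
    - [-0.6,-3,0]
    - [-0.6,-3,0]
    - [-0.6,-3,0]
  delta_rot:
    - [0,0,0]
    - [0,0,0]
    - [0,0,0]
    - [0,0,0]
    - [0,0,0]
    - [0,0,0]
    - [0,0,0]
    - [0,0,0]
    - [0,0,0]
    - [0,0,0]
    - [0,0,0]
    - [0,0,0]

```text
clock: 14.02
tool_pos: [0.5043, -0.0104, 0.162]
tool_rot: [0.229, 3.133, -0.0]
wrist_force: [1.0, -0.9, -1.2]
grip_width: 0.16
gripper_force: 30.0
```

>>> send_rows:
  xyz:
    - [-0.6,-3,0]
    - [-0.6,-3,0]
    - [-0.6,-3,0]
    - [-0.6,-3,0]
    - [-0.6,-3,0]
    - [-0.6,-3,0]
    - [-0.6,-3,0]
    - [-0.5,-2.5,0]
    - [-0.3,-1.7,0]
    - [0,0,0]
    - [0,0,0]
    - [0,0,0]
  delta_rot:
    - [0,0,0]
    - [0,0,0]
    - [0,0,0]
    - [0,0,0]
    - [0,0,0]
    - [0,0,0]
    - [0,0,0]
    - [0,0,0]
    - [0,0,0]
    - [0,0,0]
    - [0,0,0]
    - [0,0,0]

```text
clock: 15.02
tool_pos: [0.5164, -0.2643, 0.1616]
tool_rot: [-0.231, -3.132, -0.001]
wrist_force: [0.8, 0.1, -0.7]
grip_width: 0.157
gripper_force: 30.0
```

Run:
```python
from h import *; import pickle
np.set_printoptions(precision=4,suppress=True)
i=ctrl.camera_info("wrist");im=ctrl.read_camera("wrist")
pickle.dump(i,open("w8.pkl","wb"));cv2.imwrite("pics/w8.png",im[:,:,::-1])
goto([.5158,-.2742,.076]);print(ctrl.sense()["grip_width"])
p,_=tool(); ya=np.array([.148,.989,0]);xa=np.array([.989,-.148,0]);zb=p[2]-.014
a=p-xa*.088;print("far end proj",proj(i,np.r_[a[:2],zb]))
m=(im.max(2)<62)
for r in range(60,280,10):
    xs=np.where(m[r,280:370])[0]+280; print(r,(xs.min(),xs.max(),len(xs)) if len(xs) else None)
```

```text
tcp [ 0.5167 -0.264   0.1616] shift cm [-0.07 -1.03  8.56]
toolx [-0.989  0.146  0.001] tooly [0.146 0.989 0.   ] toolz [-0.001  0.001 -1.   ]
0.15983274785818397
far end proj (np.float64(324.7609259772923), np.float64(118.71236052032076))
60 None
70 None
80 None
90 None
100 None
110 None
120 (np.int64(308), np.int64(335), 28)
130 (np.int64(307), np.int64(336), 30)
140 (np.int64(308), np.int64(336), 29)
150 (np.int64(308), np.int64(336), 29)
160 (np.int64(308), np.int64(336), 29)
170 (np.int64(308), np.int64(335), 28)
180 (np.int64(309), np.int64(335), 27)
190 (np.int64(309), np.int64(335), 27)
200 (np.int64(309), np.int64(335), 27)
210 (np.int64(309), np.int64(335), 27)
220 (np.int64(309), np.int64(335), 27)
230 (np.int64(309), np.int64(335), 27)
240 (np.int64(309), np.int64(335), 27)
250 (np.int64(309), np.int64(335), 27)
260 (np.int64(308), np.int64(336), 29)
270 (np.int64(306), np.int64(337), 32)
```

>>> send_rows:
  xyz:
    - [-0.1,-0.5,1]
    - [0,-0.45,1.5]
    - [0,0,1.5]
    - [0,0,1]
    - [0,0,0]
    - [0,0,0]
    - [0,0,0]
  delta_rot:
    - [0,0,0]
    - [0,0,0]
    - [0,0,0]
    - [0,0,0]
    - [0,0,0]
    - [0,0,0]
    - [0,0,0]

```text
clock: 15.65
tool_pos: [0.5172, -0.2743, 0.112]
tool_rot: [0.231, 3.133, -0.0]
wrist_force: [0.4, -0.9, -1.6]
grip_width: 0.156
gripper_force: 30.0
```

Run:
```python
from h import *; import pickle
np.set_printoptions(precision=4,suppress=True)
i=ctrl.camera_info("wrist");im=ctrl.read_camera("wrist")
pickle.dump(i,open("w9.pkl","wb"));cv2.imwrite("pics/w9.png",im[:,:,::-1])
goto([.5158,-.2742,.076])
ya=np.array([.148,.989,0]);xa=np.array([.989,-.148,0])
for yy,z in((-.1948,.056),(-.1398,.056),(-.078,.05),(-.2307,.05)): 
    q=.4733*xa+yy*ya; print(yy,proj(i,np.r_[q[:2],z]))
c=cv2.resize(im[60:300,180:500,::-1],(800,600),interpolation=cv2.INTER_CUBIC);cv2.imwrite("pics/w9c.png",c)
```

```text
tcp [ 0.5174 -0.2745  0.1123] shift cm [0.16 0.   3.63]
toolx [-0.989  0.147 -0.001] tooly [ 0.147  0.989 -0.   ] toolz [ 0.001 -0.001 -1.   ]
-0.1948 (np.float64(323.45148477427796), np.float64(137.4202791522854))
-0.1398 (np.float64(418.1029830019454), np.float64(137.5751326800347))
-0.078 (np.float64(518.9423334016491), np.float64(137.54150148810822))
-0.2307 (np.float64(263.3601003448014), np.float64(137.1234715711538))
```

View pics/w9c.png

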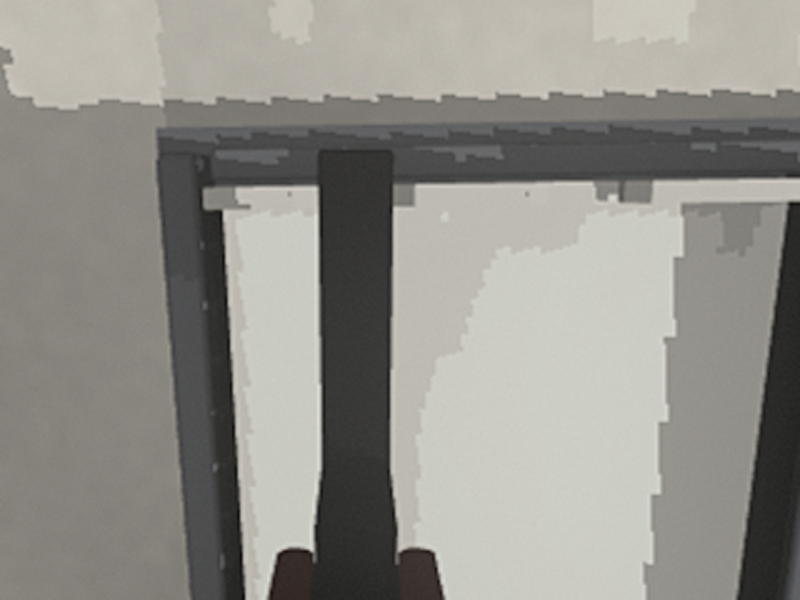

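The bar's far end spans crop x 319–393, centre 356. The notch edges at 290 and 415 put the notch centre at about 353, and the calibrated prediction is 358, so the comb is within a millimetre. The wall and gate edges also match the prediction. Lowering.

>>> send_rows:
  xyz:
    - [0.1,0,0.8]
    - [0,0,0.8]
    - [0,0,0.7]
    - [0,0,0.5]
    - [0,0,0.4]
    - [0,0,0.3]
    - [0,0,0]
    - [0,0,0]
  delta_rot:
    - [0,0,0]
    - [0,0,0]
    - [0,0,0]
    - [0,0,0]
    - [0,0,0]
    - [0,0,0]
    - [0,0,0]
    - [0,0,0]

```text
clock: 16.37
tool_pos: [0.5157, -0.2742, 0.0765]
tool_rot: [-0.232, -3.133, -0.0]
wrist_force: [0.0, 0.5, -1.9]
grip_width: 0.16
gripper_force: 30.0
```

>>> send_rows:
  xyz:
    - [0,0,0.1]
    - [0,0,0.1]
    - [0,0,0]
    - [0,0,0]
  delta_rot:
    - [0,0,0]
    - [0,0,0]
    - [0,0,0]
    - [0,0,0]

```text
clock: 16.7
tool_pos: [0.516, -0.2743, 0.0748]
tool_rot: [0.232, 3.133, -0.0]
wrist_force: [1.0, 0.4, -1.2]
grip_width: 0.157
gripper_force: 30.0
```

>>> send_rows:
  xyz:
    - [0,0,0.1]
    - [0,0,0]
    - [0,0,0]
  delta_rot:
    - [0,0,0]
    - [0,0,0]
    - [0,0,0]

```text
clock: 16.95
tool_pos: [0.5161, -0.2743, 0.074]
tool_rot: [0.232, 3.133, -0.0]
wrist_force: [1.5, 1.4, 2.5]
grip_width: 0.155
gripper_force: 30.0
```

>>> send_rows:
  xyz:
    - [0,0,0.1]
    - [0,0,0]
    - [0,0,0]
  delta_rot:
    - [0,0,0]
    - [0,0,0]
    - [0,0,0]

```text
clock: 17.2
tool_pos: [0.5161, -0.2744, 0.0739]
tool_rot: [0.232, 3.132, -0.0]
wrist_force: [-2.6, 3.8, 11.3]
grip_width: 0.16
gripper_force: 30.0
```

Contact came at 0.074 m, exactly the height for the bar on the notch bottoms. I'll ease off, release and retreat.

>>> send_rows:
  xyz:
    - [0,0,-0.1]
    - [0,0,0]
  delta_rot:
    - [0,0,0]
    - [0,0,0]

```text
clock: 17.37
tool_pos: [0.516, -0.2743, 0.0739]
tool_rot: [0.233, 3.133, -0.0]
wrist_force: [-1.4, 1.7, 4.8]
grip_width: 0.157
gripper_force: 30.0
```

>>> send_rows:
  xyz:
    - [0,0,0]
    - [0,0,0]
    - [0,0,0]
    - [0,0,0]
    - [0,0,0]
  delta_rot:
    - [0,0,0]
    - [0,0,0]
    - [0,0,0]
    - [0,0,0]
    - [0,0,0]
  gripper: 3.5

```text
clock: 17.78
tool_pos: [0.5157, -0.2743, 0.0735]
tool_rot: [-0.233, -3.133, -0.0]
wrist_force: [-0.2, 0.8, -0.9]
grip_width: 0.401
gripper_force: 0.0
```

>>> send_rows:
  xyz:
    - [0,0,-0.5]
    - [0,0,-1]
    - [0,0,-2]
    - [0,0,-3]
    - [0,0,-3]
    - [0,0,-3]
    - [0,0,-3]
    - [0,0,0]
    - [0,0,0]
    - [0,0,0]
  delta_rot:
    - [0,0,0]
    - [0,0,0]
    - [0,0,0]
    - [0,0,0]
    - [0,0,0]
    - [0,0,0]
    - [0,0,0]
    - [0,0,0]
    - [0,0,0]
    - [0,0,0]

```text
clock: 18.62
tool_pos: [0.5155, -0.2741, 0.2288]
tool_rot: [0.233, 3.133, -0.0]
wrist_force: [-0.0, 0.0, -0.2]
grip_width: 0.399
gripper_force: 0.0
```

Run:
```python
from h import *
np.set_printoptions(precision=4,suppress=True)
i=ctrl.camera_info("wrist");im=ctrl.read_camera("wrist");cv2.imwrite("pics/w10.png",im[:,:,::-1])
p,_=tool();print(p); ya=np.array([.148,.989,0]);xa=np.array([.989,-.148,0])
# expected seated bar: top z=.06, far end; width measured if seated
for x in(-.088,-.05,0): 
  for w in(-.007,.007):
    q=(.5507+x)*xa+(-.1948+w)*ya; print(x,w,proj(i,np.r_[q[:2],.06]))
m=im.max(2)<62
for r in range(110,290,12):
    xs=np.where(m[r,260:400])[0]+260; print(r,(xs.min(),xs.max(),len(xs)) if len(xs) else None)
# gate/wall still in place
for yy in(-.078,-.2307,-.064):
    q=.5507*xa+yy*ya; print(yy,proj(i,np.r_[q[:2],.05]))
s=ctrl.read_camera("side")[230:410,310:500,::-1];cv2.imwrite("pics/s10.png",s)
print("row200",im[200,190:520:3].max(1).tolist())
```

```text
[ 0.5151 -0.2739  0.228 ]
-0.088 -0.007 (np.float64(315.1310460753178), np.float64(124.51052176734669))
-0.088 0.007 (np.float64(330.99176890197583), np.float64(124.52526719713586))
-0.05 -0.007 (np.float64(315.3364773636584), np.float64(168.24084165697437))
-0.05 0.007 (np.float64(330.62824777867866), np.float64(168.25666640045557))
0 -0.007 (np.float64(315.5853396663181), np.float64(221.2163557166129))
0 0.007 (np.float64(330.1878745969772), np.float64(221.2333276540056))
110 None
122 None
134 (np.int64(280), np.int64(329), 32)
146 (np.int64(271), np.int64(328), 20)
158 (np.int64(283), np.int64(328), 18)
170 (np.int64(284), np.int64(328), 18)
182 (np.int64(283), np.int64(328), 19)
194 (np.int64(283), np.int64(328), 20)
206 (np.int64(275), np.int64(329), 22)
218 (np.int64(275), np.int64(329), 23)
230 (np.int64(285), np.int64(329), 21)
242 (np.int64(287), np.int64(329), 20)
254 (np.int64(277), np.int64(329), 19)
266 (np.int64(288), np.int64(328), 17)
278 (np.int64(289), np.int64(328), 16)
-0.078 (np.float64(441.3465122919048), np.float64(218.83669341895248))
-0.2307 (np.float64(286.4693484104828), np.float64(218.6576264777124))
-0.064 (np.float64(455.55189590223745), np.float64(218.85311749677322))
row200 [166, 166, 166, 166, 166, 166, 167, 165, 166, 123, 124, 122, 122, 121, 125, 125, 123, 124, 124, 123, 125, 124, 124, 125, 125, 124, 122, 123, 62, 71, 70, 63, 40, 104, 118, 133, 134, 133, 135, 133, 132, 114, 45, 49, 47, 49, 49, 184, 172, 170, 184, 183, 185, 186, 184, 184, 186, 184, 185, 185, 185, 185, 185, 185, 184, 186, 184, 186, 185, 185, 185, 186, 125, 134, 135, 133, 136, 133, 133, 134, 132, 105, 41, 38, 44, 85, 90, 92, 94, 31, 37, 33, 33, 34, 28, 32, 48, 36, 32, 73, 28, 27, 86, 31, 29, 55, 36, 68, 30, 35]
```

```bash
python3 -c "
from cell import ctrl
print(ctrl.hand_in())"
```

```text
the job is handed in; nothing more can be done
None
```

I handed the job in at about 19 s: the gate is shut and released with the tray home, and the long comb is set down in the notches nearest the fixed wall. I saw no gap at either end and the tab looked up, but I did not test the lock by pulling on the gate.

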